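Free the cork caught in the lid of the cork bin

ROBOT

A 7-joint arm with a two-finger parallel gripper is mounted at the origin on a cart in front of the work surface, level with it; the furniture and walls round the work are solid. World frame = base frame: x ahead of the robot, y to its left, z up, the work surface at z = 0. Lengths are in mm, angles in rad, forces in N, time in s.
With the tool pointing down it reaches from about 400 to 875 mm from the base axis. Payload 6.5 kg.
Tool frame: the origin (TCP) lies on the centre line of the jaws, within the pads' length; the fingertips stand 11 mm ahead of it and the grasp point (between the pads) lies 8 mm behind it; z points along the fingers, x is the direction in which the jaws open and shut, and the axes are right-handed (so a half turn about z gives the same grasp; the last joint's range is limited). The gripper opens to 88 mm and grips with 3 to 60 N. Pads are 18 mm wide; open, the fingers measure 123 mm over their backs; the gripper's body (75 mm by 187 mm) begins 45 mm behind the grasp point.
Start: joints at [-1.198, 0.536, -0.004, 1.538, 0.003, 1.067, -0.071], TCP at [276.149, 588.415, 249.716] pointing down, gripper open.
Joint ranges: [-2.7, 2.7], [-0.37, 2.16], [-1.27, 1.26], [0.24, 2.4], [-1.31, 4.45], [0.19, 1.91], [-2.76, 2.76]. Speed limits (rad/s): [2.39, 2.39, 3.14, 3.14, 3.14, 3.14, 3.14].

INTERFACE

Orientations are given as a 3x3 rotation matrix whose columns are the frame's x, y, z axes.
In Python, from workcell import monitor, imaging, finish_job, nets gives the robot as it stands.
- The arm moves only by the tool step_arm, never from a script. Its arguments are lists of equal length, an entry for each row: "dp": the shift along the tool's x, y, z in cm, a list of three; "turn": the turn about the tool's z in degrees. In form: {"dp": [[x, y, z], ...], "turn": [turn, ...]}. A call has 1 to 12 rows; each row shifts and turns the commanded pose from where the row before left it, along the tool's axes as they then stand; what a row does not reach is not made up. A row lasts 1/12 s, in which the tool goes at most 41.7 mm and 7.16 degrees, less where a joint would pass 70% of its speed; a pose out of reach is approached as far as the arm can. A call with a gripper value outside its range is refused whole. "fingers" is the closure, from -1 (fully open) to 1 (shut), so that 0 is half open, set as the call begins (left out, the last holds). The fingers move at their own pace and stop on an object; the grip force is fixed at half the most. Time passes only in rows, so rows that do not move let the fingers close. It gives the time, the measured TCP pose, the force and the opening at its end, in the units of the state.
- monitor.observe(): the state, without advancing time (a new reading comes with each control period).
- imaging.get_image(name): name is "scene" or "top" or "wrist"; returns (picture, depth): 420x560x3 uint8, blue, green, red; 420x560 float32, mm along the optical axis (not along the pixel's ray), 0 where there is no reading.
- imaging.get_calibration(name): a dict with "mtx" (3x3 intrinsics, pixels), "xyz" and "attitude" of the camera in the world. Camera axes: x right, y down, z forward; pixel columns grow to the right and rows downward; lengths in mm; the calibration is good to about 2 mm. A picture is of the moment at which its call begins: read the wrist's pose just before it. get_calibration takes no time and is no camera call; for the wrist camera it gives the pose at the moment of the call.
- finish_job(): hands the job in, once; it reports no verdict.
Trained networks look in the newest picture that a camera, given by its name, has taken for a name from the list of things; names that differ only in an ending like _2 or _b are one class to them, and where a whole thing is asked for, a point or a joint stands for the part that bears it (a point fixed in the world has none). Each returns a list of dicts, best first, with "conf" (0 to 1); they miss things now and then, are a little off and sometimes report something else, mostly with a low value. They report only what shows in the picture. A call takes as long as a camera call.
- nets.search_frame(query, camera): "xyz" ([x, y, z] in mm, in world coordinates, good to about 4 mm: the middle of the surface that is visible of it).
- nets.tip_of(query, camera): "xyz" ([x, y, z] in mm, in world coordinates, good to about 4 mm: a listed point, or the origin of a listed thing).
The state is a dict: "time_s": time; "joints": joint angles; "joint_vel": joint speeds; "tau": joint torques, N m; "tool_pos": TCP position; "tool_rot": TCP orientation; "contact_force": force on the tool from outside, world axes, zero at the start; "ft_torque": the same for the moment, N m; "width": opening from 0.0 (shut) to 1.0 (fully open).
Only numpy, scipy, OpenCV 4.12 (cv2) and the standard library are available. Lean on these libraries where they do the work, as an engineer would, in place of code of your own. Each camera call takes 0.05 s, during which the arm holds its last target.

TASK

A wine cork is caught between the lid and the rim of the small round cork bin, so the lid stands ajar. With the fingertips, press the bin's front lever all the way down so that the lid swings wide open and the cork drops inside, then let the lever come up slowly, easing the lid down until it is fully shut without slamming. Work the lid by its lever only, without touching the lid or the cork, leave the glass, jigger and bottle stopper where they stand, and finish with the hand clear of everything.

Things in the scene. Friction and masses are not known exactly. Their poses are not given: they have to be found in the camera images.
- bin: Countertop cork bin, fixed to the worktop: white round bucket 136 mm across on a black base, steel lid, 161 mm high in all, rim 142 mm high. Origin at the centre of its underside; x points to its rear (lid hinge, narrow black housing), -x to its front, where the lever comes out. Inner radius 64 mm, inner floor 56 mm above the worktop.
- lever_pad (a point): Centre of the top face of the black ribbed pad (32 mm along the lever, 34 mm across, 7 mm thick) at the end of the bin's front lever, 150 mm in front of the bin's axis. 46 mm above the worktop with the lid shut, 3 mm lower while the cork holds the lid ajar, 20 mm at its stop. The point moves with the pad. Free space above; the bucket's front wall is 81 mm behind it.
- lid_hinge (a joint): Angle of the lid about its rear hinge: 0 shut, 1.2 rad wide open (lever at its stop); 0.046 rad for each millimetre that the pad goes down. About 0.14 at the start, resting on the cork. It falls shut by its weight when the lever is let go; landing faster than 1.5 rad/s (pad rising faster than about 30 mm/s) is a slam.
- lever (a joint): Angle of the lever about its pivot under the middle of the bin: 0 with the lid shut, 0.175 rad at its stop (pad 26 mm lower and tilted forward by that angle). Pressing takes about 4 to 7 N at the pad at first, less as the lid comes up; let go, the lid's weight sends the lever up again at once.
- lid: The domed steel lid, 145 mm across, hinged at the rear of the bin. Origin on the hinge axis, 88 mm behind the bin's axis and 144 mm high. Not to be touched.
- cork_mid (a point): Middle of the caught wine cork (23 mm across, 44 mm long), which lies across the bin's front rim under the lid, its outer end showing; most of it is inside, so it tips in once the lid rises. Not to be touched.
- wine_glass: Stemmed wine glass, 81 mm across, 201 mm high, beside the bin on its right; origin at the centre of its foot. Leave alone.
- jigger: Plated double jigger, 43 mm across, 70 mm high, to the left of the bin; origin at the centre of its underside. Leave alone.
- bottle_stopper: Plated bottle stopper with a ball grip, 25 mm across, 49 mm high, standing to the right of the lever; origin at the centre of its underside. Leave alone.
- cork: The same cork; origin at the centre of its inner end, z along it towards its outer end.

How it is judged (in metres and radians):
On the way:
1. the lid is held wide open by the lever (over 1.0 rad) and the cork lies inside the bin (value of joint lid_hinge above 1 rad and z of cork_mid in the frame of bin below 0.125 m and horizontal distance between cork_mid and bin below 0.064 m), for 0.2 s.
At the end, for the whole second after the job is handed in: The lid is fully shut (within 0.03 rad), the cork lies inside the bin, and the glass, jigger and stopper still stand upright (value of joint lid_hinge below 0.03 rad and z of cork_mid in the frame of bin between 0.05 and 0.125 m and horizontal distance between cork_mid and bin below 0.064 m and angle between each of wine_glass, jigger, bottle_stopper's own z axis and vertical below 0.1 rad); the robot touches nothing.
It fails at once if the lid slams: it moves shut faster than 1.5 rad/s within its last 0.3 rad (value of joint lid_hinge below 0.3 rad and velocity of joint lid_hinge below -1.5 rad/s).
It fails at once if the robot touches the lid (contact force between any of the fingers, the arm and lid above 0.5 N).
It fails at once if the robot touches, lifts or carries the cork (contact force between any of the fingers, the arm and cork above 0.2 N or height (world z) of cork_mid above 0.19 m).
It fails at once if the wine glass, jigger or bottle stopper is shifted more than 15 mm (distance of any of wine_glass, jigger, bottle_stopper from where it was at the start of the episode above 0.015 m).
It also fails if it takes over 32 s, if anything falls off the work surface, if the arm or the gripper's body presses on something with over 40 N, if the wrist force passes 120 N, or if a joint passes its speed limit or range.

## Working session

There is one attempt and no reset: what is moved stays moved. The work goes in short steps, Python scripts to look and compute and a tool call to move; the robot and the scene stay as the last step left them, time stands still between calls to the robot, and variables do not carry over. Pictures are saved under pics/ and viewed, and the job is handed in when it is done.

Besides the shell and the picture viewer there is one more tool, called as name([rows], argument=value, ...), one row to a line, values as JSON. step_arm: Moves the arm, as the interface text tells. Its arguments: {"type":"object","properties":{"dp":{"type":"array"},"turn":{"type":"array"},"fingers":{"type":"number"}},"required":["dp","turn"]}

```bash
mkdir -p pics
cat > h.py <<'E'
from workcell import monitor, imaging, finish_job, nets
import numpy as np, cv2
np.set_printoptions(precision=3,suppress=True)
E
python3 - <<'E'
from h import *
s=monitor.observe(); print(s)
for c in ["scene","top"]:
    p,d=imaging.get_image(c); cv2.imwrite(f"pics/{c}0.png",p)
    print(c,imaging.get_calibration(c))
    for q in ["lever_pad","bin","cork_mid","bottle_stopper","jigger","wine_glass","lid"]:
        print(q,[(np.array(r["xyz"]),round(r["conf"],2)) for r in nets.tip_of(q,c)[:2]])
print(monitor.observe()["time_s"])
E
```

```text
{'time_s': 0.0, 'joints': array([-1.198,  0.537, -0.004,  1.539,  0.003,  1.067, -0.071]), 'joint_vel': array([ 0.001,  0.   , -0.001, -0.001,  0.001,  0.   ,  0.   ]), 'tau': array([  0.   , -57.098,   0.991, -25.16 ,  -0.056,   0.018,   0.   ]), 'tool_pos': array([275.895, 587.9  , 248.838]), 'tool_rot': array([[ 0.425,  0.905, -0.001],
       [ 0.905, -0.425, -0.002],
       [-0.002,  0.   , -1.   ]]), 'contact_force': array([ 0.717,  0.349, -0.38 ]), 'ft_torque': array([-0.057,  0.01 ,  0.016]), 'width': 1.0070502371142058}
scene {'mtx': array([[444.992,   0.   , 289.876],
       [  0.   , 444.992, 211.92 ],
       [  0.   ,   0.   ,   1.   ]]), 'xyz': array([ 171.682, -709.132,  498.225]), 'attitude': array([[ 0.891, -0.169,  0.421],
       [-0.453, -0.372,  0.81 ],
       [ 0.02 , -0.913, -0.408]])}
lever_pad [(array([ 446.3, -116.6,   43.4]), 0.93)]
bin [(array([601. , -93.9,   3.3]), 0.95), (array([ 666.4, -238.1,    1.9]), 0.6)]
cork_mid [(array([545.1, -79.5, 151.1]), 0.71), (array([ 666.4, -240.4,   -0.8]), 0.15)]
bottle_stopper []
jigger [(array([527.9,  55.8,   1.5]), 0.78)]
wine_glass [(array([ 667.5, -237. ,   -1.2]), 0.72)]
lid [(array([ 449.6, -114.9,   41.1]), 0.7), (array([686.8, -82.6, 143.2]), 0.65)]
top {'mtx': array([[432.631,   0.   , 281.457],
       [  0.   , 432.631, 210.253],
       [  0.   ,   0.   ,   1.   ]]), 'xyz': array([ 221.04 ,  173.11 , 1232.335]), 'attitude': array([[-0.376, -0.882,  0.283],
       [-0.926,  0.359, -0.112],
       [-0.003, -0.304, -0.953]])}
lever_pad [(array([ 448.4, -119.2,   41.4]), 0.48)]
bin [(array([602. , -96.1,  -0.1]), 0.63)]
cork_mid [(array([ 447. , -116.2,   44.7]), 0.71), (array([540.4, -84.5, 153.3]), 0.54)]
bottle_stopper [(array([ 527. , -246.1,    2.8]), 0.54)]
jigger [(array([526.9,  53. ,  -1.1]), 0.65)]
wine_glass [(array([ 451.4, -115.5,   44.4]), 0.72)]
lid [(array([688.1, -81.6, 145.2]), 0.84)]
0.8
```

View pics/scene0.png

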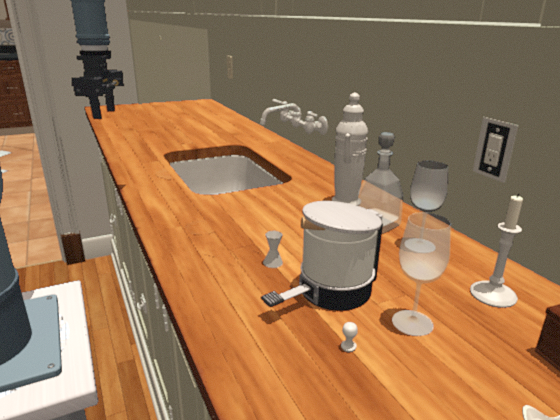

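View pics/top0.png

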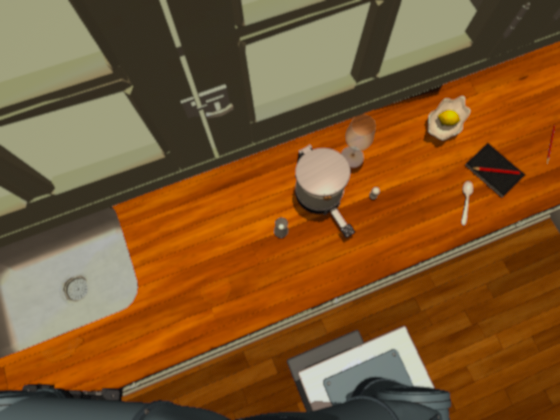

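step_arm([
  [0,0,0],
  [0,0,0],
  [0,0,0],
  [0,0,0],
  [0,0,0],
], turn=[-6.8,-6.8,-6.8,-6.8,-6.8], fingers=1)

```text
time_s: 1.22
tool_pos: [276.2, 588.4, 249.8]
tool_rot: [[-0.16, 0.987, 0.0], [0.987, 0.16, -0.0], [-0.0, 0.0, -1.0]]
contact_force: [-0.5, 0.7, -0.3]
width: 0.649
```

step_arm([
  [-2,2,0],
  [-3.5,2,0],
  [-3.5,2,0],
  [-3.5,2,0],
  [-3.5,1,0],
  [-3.5,1,0],
  [-3.5,0,0],
  [-3.5,0,0],
  [-3.5,0,0],
  [-3.5,0,0],
  [-3.5,0,0],
  [-3.5,0,0],
], turn=[0,0,0,0,0,0,0,0,0,0,0,0])

```text
time_s: 2.22
tool_pos: [437.4, 202.0, 250.0]
tool_rot: [[-0.154, 0.988, 0.001], [0.988, 0.154, 0.0], [0.0, 0.001, -1.0]]
contact_force: [0.3, 0.6, 0.1]
width: -0.0
```

step_arm([
  [-3.5,-0.5,0],
  [-3.5,-0.5,0],
  [-3.5,-0.5,0],
  [-3.5,-0.5,0],
  [-3.5,-0.5,0],
  [-3.5,-0.5,0.5],
  [-3.5,-0.5,1],
  [-3,-0.5,1],
  [-2.5,-0.5,1.5],
  [-1.2,0,1],
  [0,0,0],
  [0,0,0],
], turn=[0,0,0,0,0,0,0,0,0,0,0,0])

```text
time_s: 3.22
tool_pos: [440.8, -111.5, 199.7]
tool_rot: [[-0.153, 0.988, -0.001], [0.988, 0.153, 0.0], [0.0, -0.001, -1.0]]
contact_force: [0.1, -0.2, 0.2]
width: 0.006
```

Run:
```python
from h import *
s=monitor.observe(); print(s["tool_pos"],s["tool_rot"],s["joints"],s["contact_force"])
for c in ["wrist","scene"]:
    p,d=imaging.get_image(c); cv2.imwrite(f"pics/{c}1.png",p); np.save(f"pics/{c}1.npy",d)
    print(c,imaging.get_calibration(c))
    for q in ["lever_pad","cork_mid","bottle_stopper"]:
        print(q,[(np.array(r["xyz"]),round(r["conf"],2)) for r in nets.tip_of(q,c)[:2]])
print(monitor.observe()["time_s"])
```

```text
[ 440.768 -111.51   199.675] [[-0.153  0.988 -0.001]
 [ 0.988  0.153  0.   ]
 [ 0.    -0.001 -1.   ]] [ 0.002  0.278  0.171  2.09  -0.067  0.779  1.939] [ 0.096 -0.194  0.213]
wrist {'mtx': array([[299.736,   0.   , 278.585],
       [  0.   , 299.736, 208.705],
       [  0.   ,   0.   ,   1.   ]]), 'xyz': array([ 376.153, -123.092,  335.169]), 'attitude': array([[-0.155,  0.954,  0.257],
       [ 0.988,  0.149,  0.04 ],
       [ 0.   ,  0.26 , -0.966]])}
lever_pad [(array([ 444.6, -116.7,   41.3]), 0.7)]
cork_mid []
bottle_stopper [(array([ 528.3, -243. ,    0.2]), 0.85)]
scene {'mtx': array([[444.992,   0.   , 289.876],
       [  0.   , 444.992, 211.92 ],
       [  0.   ,   0.   ,   1.   ]]), 'xyz': array([ 171.682, -709.132,  498.225]), 'attitude': array([[ 0.891, -0.169,  0.421],
       [-0.453, -0.372,  0.81 ],
       [ 0.02 , -0.913, -0.408]])}
lever_pad [(array([ 446.8, -117.9,   41.6]), 0.73)]
cork_mid [(array([544.1, -80.1, 152.6]), 0.69)]
bottle_stopper [(array([ 525.9, -248.5,   -2.2]), 0.75)]
3.6167
```

View pics/wrist1.png

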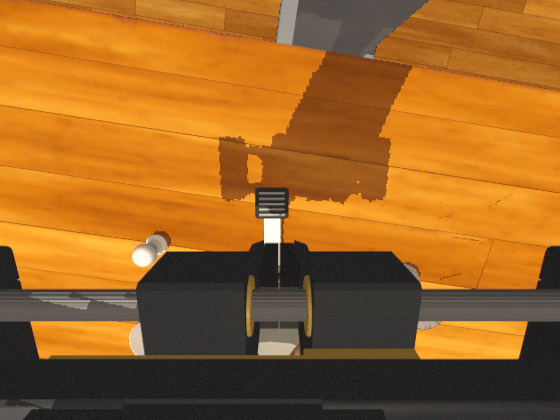

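View pics/scene1.png

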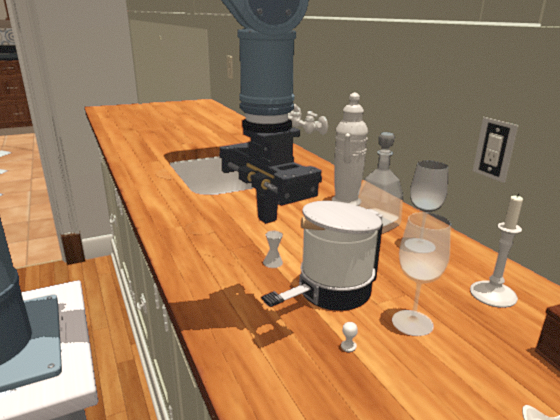

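step_arm([
  [-0.3,0.1,1],
  [-0.4,0.2,2],
  [0,0,2.5],
  [0,0,2.5],
  [0,0,2.5],
  [0,0,1.5],
  [0,0,1],
  [0,0,0.2],
  [0,0,0],
], turn=[0,0,0,0,0,0,0,0,0])

```text
time_s: 4.37
tool_pos: [444.8, -118.1, 67.3]
tool_rot: [[-0.154, 0.988, -0.001], [0.988, 0.154, 0.0], [0.0, -0.001, -1.0]]
contact_force: [0.2, -1.4, 0.0]
width: 0.002
```

Run:
```python
from h import *
s=monitor.observe(); print(s["tool_pos"],s["joints"],s["contact_force"])
for c in ["wrist","scene"]:
    p,d=imaging.get_image(c); cv2.imwrite(f"pics/{c}2.png",p)
    if c=="scene": cv2.imwrite("pics/scene2z.png",cv2.resize(p[150:360,200:480],None,fx=2.8,fy=2.8))
    print([(np.array(r["xyz"]),round(r["conf"],2)) for r in nets.tip_of("lever_pad",c)[:2]])
```

```text
[ 444.755 -118.082   67.269] [ 0.063  0.538  0.121  2.145 -0.137  0.467  2.015] [ 0.155 -1.425  0.028]
[(array([ 445.1, -118.4,   42.1]), 0.73)]
[(array([ 448.1, -113.9,   45.7]), 0.87)]
```

View pics/scene2z.png

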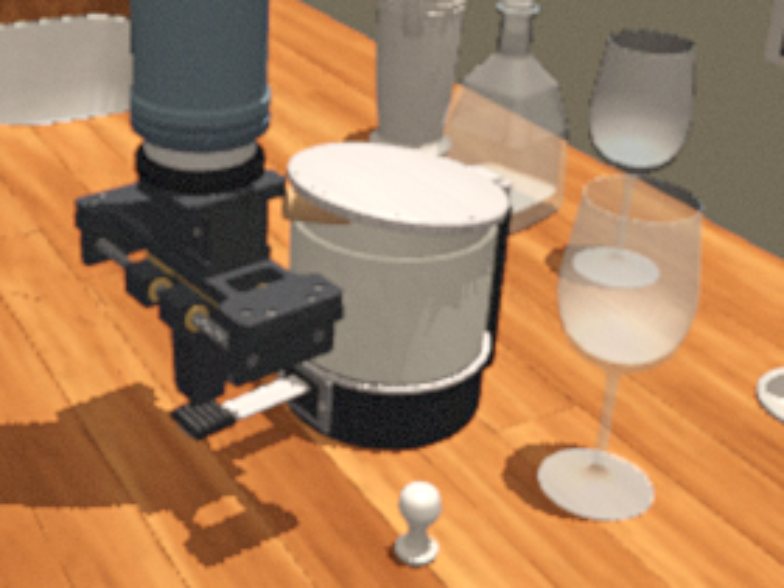

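View pics/wrist2.png

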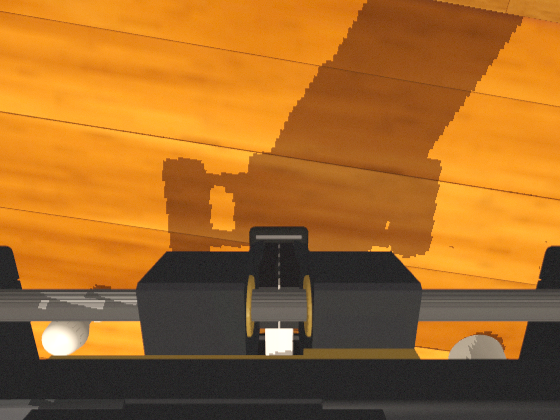

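step_arm([
  [0,0,0.4],
  [0,0,0.4],
  [0,0,0.2],
  [0,0,0.2],
  [0,0,0.2],
  [0,0,0.2],
  [0,0,0.2],
  [0,0,0.2],
  [0,0,0.2],
  [0,0,0.2],
  [0,0,0.2],
  [0,0,0.2],
], turn=[0,0,0,0,0,0,0,0,0,0,0,0])

```text
time_s: 5.57
tool_pos: [444.0, -118.1, 39.6]
tool_rot: [[-0.154, 0.988, -0.002], [0.988, 0.154, 0.0], [0.0, -0.002, -1.0]]
contact_force: [-3.2, 0.2, 5.1]
width: 0.004
```

step_arm([
  [0,0,0.2],
  [0,0,0.2],
  [0,0,0.1],
  [0,0,0],
], turn=[0,0,0,0])

```text
time_s: 5.9
tool_pos: [444.7, -118.0, 34.4]
tool_rot: [[-0.154, 0.988, -0.0], [0.988, 0.154, 0.0], [0.0, -0.0, -1.0]]
contact_force: [-1.3, -0.0, 2.4]
width: 0.002
```

Run:
```python
from h import *
s=monitor.observe(); print(s["tool_pos"],s["contact_force"])
for c in ["scene","top"]:
    p,d=imaging.get_image(c)
    q=p[130:340,200:480] if c=="scene" else p[100:280,220:460]
    cv2.imwrite(f"pics/{c}3z.png",cv2.resize(q,None,fx=2.8,fy=2.8))
    print([(np.array(r["xyz"]),round(r["conf"],2)) for r in nets.tip_of("cork_mid",c)[:2]])
```

```text
[ 444.742 -117.999   34.433] [-1.278 -0.025  2.443]
[]
[(array([572.7, -94.8,  64.5]), 0.53), (array([527.9,  56. ,  -1.7]), 0.22)]
```

View pics/scene3z.png

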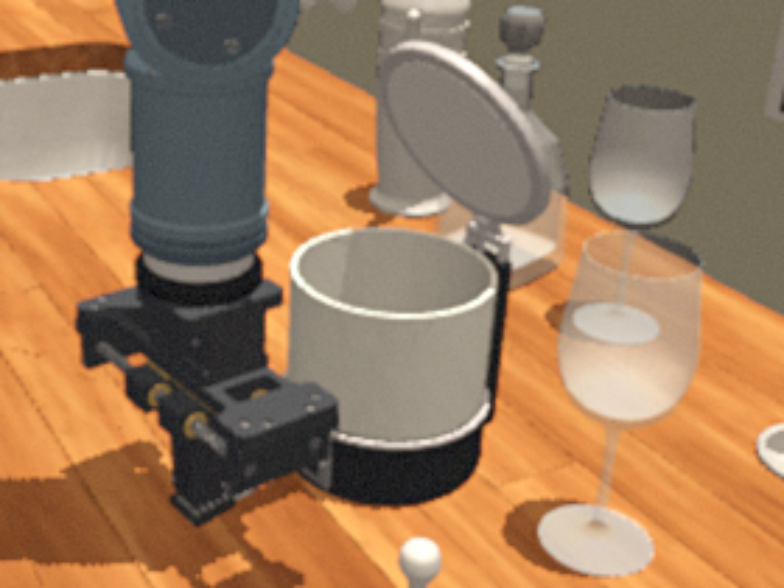

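View pics/top3z.png

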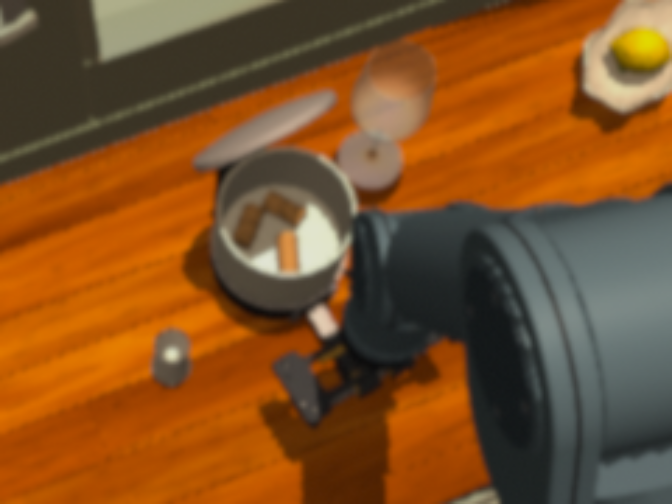

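step_arm([
  [0,0,0.1],
  [0,0,0.1],
  [0,0,0.1],
  [0,0,0],
  [0,0,0],
], turn=[0,0,0,0,0])

```text
time_s: 6.52
tool_pos: [445.0, -118.0, 32.0]
tool_rot: [[-0.154, 0.988, 0.0], [0.988, 0.154, 0.0], [0.0, 0.0, -1.0]]
contact_force: [-3.7, 0.3, 8.0]
width: 0.004
```

step_arm([
  [0,0,-0.1],
  [0,0,-0.1],
  [0,0,-0.1],
  [0,0,-0.1],
  [0,0,-0.1],
  [0,0,-0.1],
  [0,0,-0.1],
  [0,0,-0.1],
  [0,0,-0.1],
  [0,0,-0.1],
  [0,0,-0.1],
  [0,0,-0.1],
], turn=[0,0,0,0,0,0,0,0,0,0,0,0])

```text
time_s: 7.52
tool_pos: [445.6, -118.0, 44.0]
tool_rot: [[-0.154, 0.988, 0.001], [0.988, 0.154, -0.0], [-0.0, 0.001, -1.0]]
contact_force: [1.8, 0.8, 4.5]
width: 0.006
```

step_arm([
  [0,0,-0.1],
  [0,0,-0.1],
  [0,0,-0.1],
  [0,0,-0.1],
  [0,0,-0.1],
  [0,0,-0.08],
  [0,0,-0.08],
  [0,0,-0.08],
  [0,0,-0.08],
  [0,0,-0.08],
  [0,0,-0.08],
  [0,0,-0.08],
], turn=[0,0,0,0,0,0,0,0,0,0,0,0])

```text
time_s: 8.52
tool_pos: [446.4, -117.9, 54.8]
tool_rot: [[-0.154, 0.988, 0.003], [0.988, 0.154, -0.0], [-0.001, 0.003, -1.0]]
contact_force: [3.0, 0.9, 4.9]
width: 0.006
```

step_arm([
  [0,0,-0.06],
  [0,0,-0.06],
  [0,0,-0.06],
  [0,0,-0.06],
  [0,0,-0.06],
  [0,0,-0.06],
  [0,0,-0.06],
  [0,0,-0.06],
  [0,0,-0.06],
  [0,0,-0.06],
  [0,0,-0.06],
  [0,0,-0.06],
], turn=[0,0,0,0,0,0,0,0,0,0,0,0])

```text
time_s: 9.52
tool_pos: [444.9, -118.0, 61.5]
tool_rot: [[-0.154, 0.988, -0.0], [0.988, 0.154, -0.0], [0.0, -0.0, -1.0]]
contact_force: [-0.9, 0.4, 0.2]
width: 0.003
```

step_arm([
  [0,0,-0.1],
  [0,0,-0.1],
  [0,0,-0.3],
  [0,0,-1],
  [0,0,-2],
  [0,0,-2.5],
  [0,0,-2.5],
  [0,0,-2.5],
  [0,0,-2.5],
  [0,0,-1],
  [0,0,0],
  [0,0,0],
], turn=[0,0,0,0,0,0,0,0,0,0,0,0])

```text
time_s: 10.52
tool_pos: [445.0, -117.9, 206.6]
tool_rot: [[-0.154, 0.988, 0.001], [0.988, 0.154, 0.0], [-0.0, 0.001, -1.0]]
contact_force: [-0.2, -0.3, -0.8]
width: 0.003
```

Run:
```python
from h import *
s=monitor.observe(); print(s["time_s"],s["tool_pos"],s["contact_force"])
for c in ["scene","top"]:
    p,d=imaging.get_image(c)
    q=p[130:360,200:480] if c=="scene" else p[100:280,220:460]
    cv2.imwrite(f"pics/{c}4z.png",cv2.resize(q,None,fx=2.5,fy=2.5))
    for n in ["lever_pad","bottle_stopper","jigger","wine_glass"]:
        print(n,[(np.array(r["xyz"]),round(r["conf"],2)) for r in nets.tip_of(n,c)[:2]])
```

```text
10.5167 [ 444.955 -117.891  206.561] [-0.196 -0.315 -0.829]
lever_pad [(array([ 448.1, -115.8,   46. ]), 0.92)]
bottle_stopper [(array([ 530.7, -247.1,   -1.8]), 0.86)]
jigger [(array([529.8,  53.6,   0.5]), 0.68), (array([597.7, -92.8,   1. ]), 0.58)]
wine_glass [(array([ 665.9, -238.4,   -0.2]), 0.97)]
lever_pad [(array([ 450.4, -119.6,   48.8]), 0.6)]
bottle_stopper []
jigger [(array([530.1,  52.7,   1.2]), 0.62)]
wine_glass [(array([ 667.1, -238.3,    5.8]), 0.56)]
```

View pics/scene4z.png

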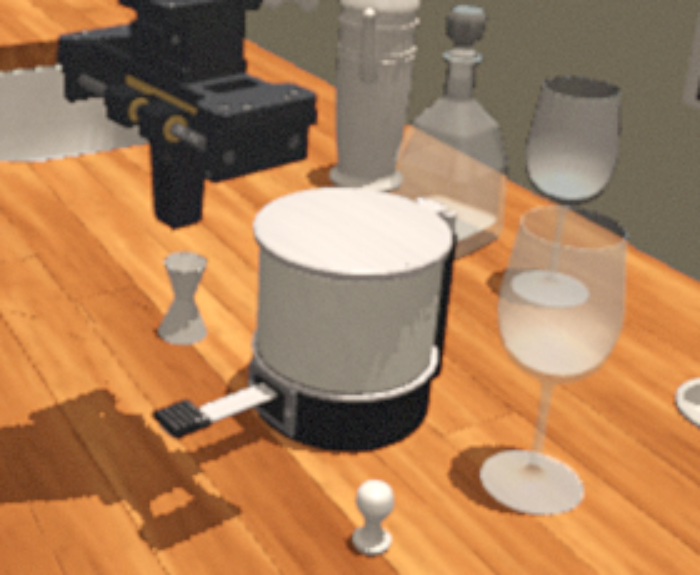

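View pics/top4z.png

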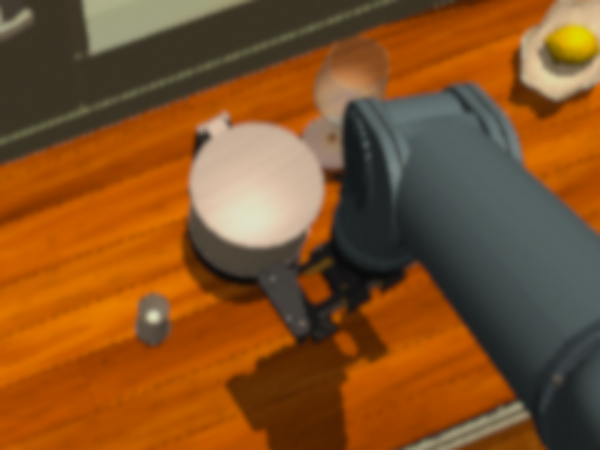

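The lid is flush with the rim, no cork shows, the lever pad is up at about 46 mm, and the glass, jigger and stopper stand where they were. The hand is clear, so I am handing in.

```bash
python3 -c "
from h import *
print(finish_job())"
```

```text
the job is handed in; nothing more can be done
None
```

The cork is inside the bin and the lid is fully shut. I handed the job in at about 11 s of the 32 s allowed.

- **Opening:** With the fingers shut, I pressed the lever pad down until the force rose to 8 N at its stop. The pictures showed the lid wide open, and the top camera showed the cork inside the bucket.
- **Closing:** I let the lever up at 7 to 12 mm/s, under the 30 mm/s slam limit. I then lifted the hand about 145 mm clear.
- **Last checks:** The contact force was about zero. The lid looked flush with the rim, and the pad read 46 to 49 mm, against 46 mm given for shut. The glass, jigger and stopper were upright and within about 4 mm of their first readings, which is within the networks' error.
- **Not confirmed:** I had no direct reading of the lid's angle or speed, so "fully shut" and "no slam" rest on the pictures, the pad height and the speed I commanded. In the last top picture the stopper was hidden by the arm, so its position comes from the scene camera only.

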